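Mount a sanding drum on the splined spindle and hold it down

ROBOT

A 6-joint arm with a two-finger parallel gripper is mounted at the origin on the work surface. World frame = base frame: x ahead of the robot, y to its left, z up, the work surface at z = 0. Lengths are in m, angles in rad, forces in N, time in s.
With the tool pointing down it reaches from about 0.35 to 0.975 m from the base axis. Payload 7.1 kg.
Tool frame: the origin (TCP) lies between the finger pads; the fingertips stand 14 mm ahead of it and the grasp point (between the pads) lies 5 mm behind it; z points along the fingers, y is the line along which they close (so a half turn about z gives the same grasp; the last joint's range is limited). The gripper opens to 88 mm and grips with 3 to 60 N. Pads are 20 mm wide; open, the fingers measure 115 mm over their backs; the gripper's body (75 mm by 178 mm) begins 61 mm behind the grasp point.
Start: joints at [1.203, 0.423, 1.63, -0, 1.089, -0.019], TCP at [0.214, 0.587, 0.237] pointing down, gripper open.
Joint ranges: [-3, 3], [-0.9, 2.11], [0.09, 2.58], [-1.31, 4.45], [0.11, 2.69], [-2.54, 2.54]. Speed limits (rad/s): [2.39, 2.39, 3.01, 3.14, 3.14, 3.14].

INTERFACE

Orientations are given as a rotation vector (axis times angle).
In Python, from rig import get_obs, get_image, close_job gives the robot as it stands.
- The arm moves only by the shell command python3 -m crank 'ROWS' [FORCE]. ROWS is text: rows parted by semicolons, each of 7 numbers parted by spaces: the shift along the world's x, y, z in mm, then the turn, a rotation vector about the world's x, y, z in rad, then the opening in per cent of the stroke, from 0 (shut) to 100 (fully open). A call has exactly 8 rows; each row is the pose to reach, as a shift and turn from the pose commanded when the call began; what a row does not reach only later rows make up. A row lasts 1/8 s, in which the tool goes at most 62.5 mm and 10.7 degrees, less where a joint would pass 70% of its speed; a pose out of reach is approached as far as the arm can. A call with a gripper value outside its range is refused whole. The fingers move at their own pace and stop on an object; FORCE is the grip in N (left out, the last holds). Time passes only in rows, so rows that repeat a pose let the fingers close, or fill a call up. It gives the time, the measured TCP pose, the force, the opening and the grip force at its end, in the units of the state.
- get_obs(): the state, without advancing time (a new reading comes with each control period).
- get_image(name): name is "scene" or "top" or "wrist"; returns a dict with "color" (420x560x3 uint8, red, green, blue), "fx", "fy", "cx", "cy" (pixels), "R" (3x3) and "t" (3): a world point X has camera coordinates R X + t; the wrist camera has in their place "mount" (4x4, takes a point from camera to tool coordinates, whose origin is the TCP and whose axes are the flange's). Camera axes: x right, y down, z forward; pixel columns grow to the right and rows downward; lengths in m; the calibration is good to about 2 mm. A picture is of the moment at which its call begins: read the wrist's pose just before it. There is no depth.
- close_job(): hands the job in; it is judged then, once.
The state is a dict: "clock": time; "q": joint angles; "joint_velocities": joint speeds; "joint_torque": joint torques, N m; "ee_pos": TCP position; "orientation": TCP orientation; "force": force on the tool from outside, world axes, zero at the start; "moment": the same for the moment, N m; "width": finger opening in m; "grip_force": force on a finger pad.
Only numpy, scipy, OpenCV 4.12 (cv2) and the standard library are available. Lean on these libraries where they do the work, as an engineer would, in place of code of your own. Each camera call takes 0.05 s, during which the arm holds its last target. There are 200 camera calls.

TASK

Change over the bobbin sander in the bench: take the wide red-brown sanding drum, lower it onto the bare spindle marked end up, turn it until its hub meshes with the splines, and push it fully home, down past the sprung brass collar onto the shoulder. Do not let go: finish still gripping the drum and pressing it fully down, so that I can slip the slotted washer into the groove above it. Leave the narrow blue drum, the washer and the two little lutes where they are.

Things in the scene. Friction and masses are not known exactly. Their poses are not given: they have to be found in the camera images.
- drum_center (a point): centre (half-way up, on the axis) of the wide sanding drum to fit: loose, about 0.2 kg, upright cylinder 50 mm across, 76 mm tall, red-brown outside, steel hub; stands on the bench at any yaw. z: its axis, up; x: along the middle of one of the six slots of its bore. Grip it across the outside, in its upper half
- drum_mark (a point): outer end of the white paint line on the drum's top face, over one slot of the bore (+x, 24 mm from the axis). The bore goes right through, 29 mm across, with six inward ribs 4 mm wide over the full height, reaching in to 10 mm from the axis; the six slots between them are 60 degrees apart, so the drum fits again every 60 degrees
- spindle: the sander's locked upright steel spindle; origin on its axis at the plate's top face, 10 mm above the bench; z up, x along one spline. Smooth core 17 mm across. Six splines 60 degrees apart, 4 mm wide, reach out to 13 mm from the axis. The drum slides over them when its x axis equals the spindle's modulo 60 degrees, with about 7 degrees of play either way
- spline_top (a point): on the spindle's axis at the upper end of the splines, 60 mm above its origin; above is only the smooth nose. Here the ribs of a drum that is not in mesh land, its bottom at this height
- spindle_nose (a point): top of the spindle's smooth nose, on its axis, 100 mm above its origin; the last 8 mm taper from 17 to 8 mm across. The washer groove is 8 to 12 mm below it, just above the top of a drum that is home
- shoulder (a point): on the spindle's axis at the top of the dark fixed shoulder ring (52 mm across) round its foot, 10 mm above the spindle's origin. The drum is fully home when its bottom sits on this ring, its centre 38 mm above this point. A white mark on the ring shows the +x spline
- collar (a joint): sprung brass collar, a ring 40 mm in diameter round the spindle's foot inside the shoulder: 0 when up (its top 18 mm above the spindle's origin), grows in m as it is pushed down; 0.008 with the drum home on the shoulder. Its spring takes about 5 N to start and 11 N at 8 mm, and lifts the drum again if it is not kept pressed
- sander_plate: grey cast plate of the bobbin sander let into the bench, 280 x 240 mm, 10 mm thick, origin under its centre on the bench; the spindle stands at its centre. On the bench beyond its +x edge, 168 mm from the spindle, stands the switch box, 45 x 85 mm, 38 mm tall
- narrow_drum_center (a point): centre of a narrow blue sanding drum, loose, 39 mm in diameter, 60 mm tall, standing upright on the bench: not wanted, leave it
- slotted_washer_center (a point): centre of a loose C-shaped steel washer 44 mm across, 5 mm thick, lying on the sander's plate: leave it
- rough_lute_center (a point): middle of a loose orange-brown unfinished miniature lute lying on the bench, 185 mm long, 54 mm wide, 32 mm high, neck along its x axis (from 62 mm behind to 123 mm ahead of this point): leave it
- finished_lute_center (a point): the same for a loose pale finished miniature lute behind the drums: leave it
Mind the look-alikes: they are no part of the job. What is shaped like the part that bears drum_center but green or purple is not meant.

How it is judged:
By the outcome, as a careful person would: the job done as asked, in the order asked, and still so for the second after the job is handed in, while the arm keeps its last pose, push and grip.
It also fails if it takes over 58 s, if anything falls off the work surface, if the arm or the gripper's body presses on something with over 40 N, if the wrist force passes 120 N, or if a joint passes its speed limit or range.

## Working session

There is one attempt and no reset: what is moved stays moved. The work goes in short steps, Python scripts to look and compute and a shell command to move; the robot and the scene stay as the last step left them, time stands still between calls to the robot, and variables do not carry over. Pictures are saved under pics/ and viewed, at most 10 in all, crops included, and the job is handed in when it is done.

```bash
ls; mkdir -p pics; python3 - <<'E'
from rig import *
import cv2,numpy as np
o=get_obs();print({k:np.round(v,3) for k,v in o.items()})
for n in("scene","top"):
    i=get_image(n);cv2.imwrite(f"pics/{n}0.png",i["color"][:,:,::-1])
    np.savez(f"pics/{n}0.npz",**i);print(n,i["fx"],i["cx"],i["cy"],np.round(-i["R"].T@i["t"],3),np.round(i["R"],2).tolist())
E
```

```text
pics
{'clock': np.float64(0.0), 'q': array([ 1.203,  0.424,  1.631, -0.   ,  1.089, -0.019]), 'joint_velocities': array([-0.001, -0.001, -0.   ,  0.   ,  0.003, -0.   ]), 'joint_torque': array([-2.0000e-03, -5.4464e+01, -2.7365e+01,  6.4000e-02,  2.3000e-02,
       -0.0000e+00]), 'ee_pos': array([0.213, 0.587, 0.236]), 'orientation': array([-5.450e-01, -3.094e+00,  2.000e-03]), 'force': array([-0.169, -0.392,  1.246]), 'moment': array([0.011, 0.012, 0.054]), 'grip_force': np.float64(0.0), 'width': np.float64(0.088)}
scene 456.04495513116547 277.17310958368853 207.2255187653955 [1.04  0.841 0.737] [[-0.85, 0.52, 0.01], [0.27, 0.47, -0.84], [-0.45, -0.71, -0.54]]
top 507.7882362879354 283.6769937751209 210.9448729560277 [0.307 0.007 1.335] [[-0.01, -1.0, -0.01], [-0.99, 0.02, -0.17], [0.17, 0.01, -0.99]]
```

View pics/scene0.png

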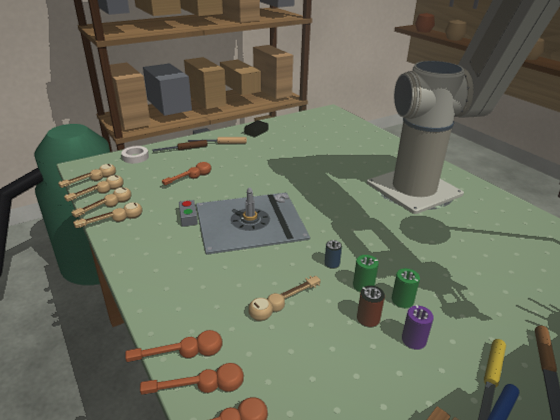

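View pics/top0.png

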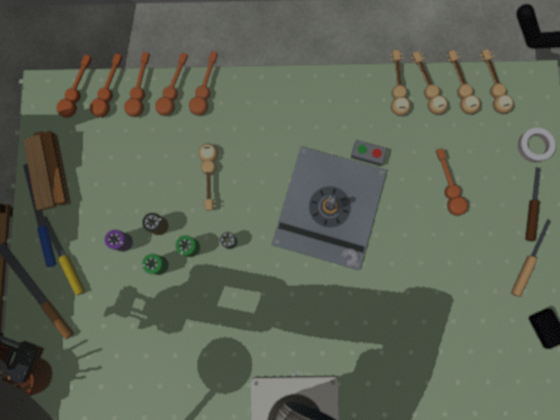

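Candidates in the top view are red-brown (153,223), green (186,246) and (152,264), purple (117,240) and the narrow blue drum (228,240). In the scene view the red-brown one is at (370,305), and that is my choice. The spindle is near (330,205) in the top view. Next I cast rays and take a close crop to check.

```bash
cat > h.py <<'E'
import numpy as np,cv2
def ray(i,u,v,z,R=None,t=None):
    R=i["R"] if R is None else R; t=i["t"] if t is None else t
    d=R.T@np.array([(u-i["cx"])/i["fx"],(v-i["cy"])/i["fy"],1.]); c=-R.T@t
    return c+d*(z-c[2])/d[2]
def proj(i,X):
    p=i["R"]@np.array(X)+i["t"]; return np.round([i["fx"]*p[0]/p[2]+i["cx"],i["fy"]*p[1]/p[2]+i["cy"]],1)
E
python3 - <<'E'
from h import *
T=np.load("pics/top0.npz");S=np.load("pics/scene0.npz")
for n,u,v,z in[("drum",153,223,.076),("g1",186,246,.076),("g2",152,264,.076),("pur",117,240,.076),("blue",228,240,.06),("ring",329,207,.02),("nose",333,198,.11),("lutehead",207,152,.03),("luteneck",209,208,.015),("box",370,153,.038),("washer",350,257,.012)]:
    X=ray(T,u,v,z);print(n,np.round(X,3),proj(S,X))
a=T["color"][200:285,90:250,::-1];b=S["color"][235:355,320:440,::-1];c=T["color"][140:275,265:400,::-1]
a=cv2.resize(a,(800,425)[:2],interpolation=3)[:, :400]
out=np.hstack([cv2.resize(a,(400,425)),cv2.resize(b,(400,425),interpolation=3)])
cv2.imwrite("pics/c1.png",out)
E
```

```text
drum [0.495 0.348 0.076] [371.8 291.5]
g1 [0.436 0.264 0.076] [366.8 260.1]
g2 [0.393 0.348 0.076] [407.3 274.7]
pur [0.454 0.437 0.076] [417.7 310.9]
blue [0.451 0.161 0.06 ] [333.4 244.1]
ring [ 0.539 -0.099  0.02 ] [250.9 216.4]
nose [ 0.545 -0.103  0.11 ] [247.6 188.8]
lutehead [0.691 0.222 0.03 ] [260.5 304.5]
luteneck [0.542 0.217 0.015] [315.3 284.4]
box [ 0.678 -0.21   0.038] [188.6 206.1]
washer [ 0.407 -0.151  0.012] [280.9 198.1]
```

View pics/c1.png

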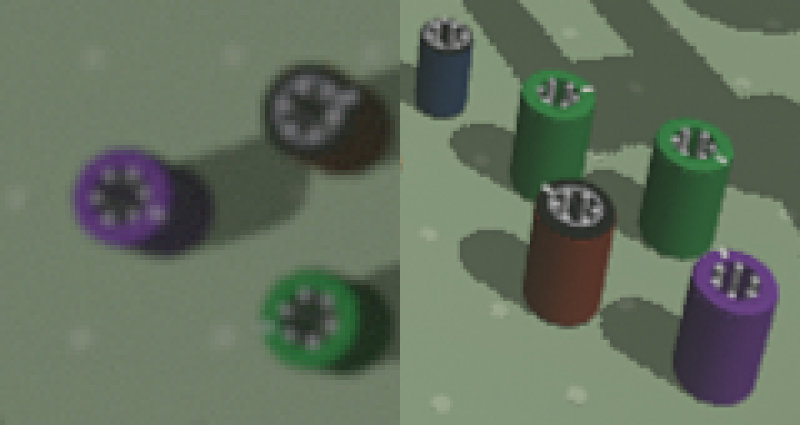

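The crop shows the red-brown drum standing marked end up, with its white mark at about top-view pixel (160,219). That puts the mark at roughly -75° yaw. Next I move above it for a wrist view.

```bash
python3 -m crank '45 -38 5 0 0 0 100;90 -76 10 0 0 0 100;135 -114 15 0 0 0 100;180 -152 20 0 0 0 100;225 -190 25 0 0 0 100;260 -220 30 0 0 0 100;282 -239 30 0 0 0 100;282 -239 30 0 0 0 100' 
cat > w.py <<'E'
import sys
from rig import *
from h import *
from scipy.spatial.transform import Rotation as Ro
o=get_obs();i=get_image("wrist")
T=np.eye(4);T[:3,:3]=Ro.from_rotvec(o["orientation"]).as_matrix();T[:3,3]=o["ee_pos"]
C=np.linalg.inv(T@np.array(i["mount"]))
n=sys.argv[1]
i["R"]=C[:3,:3];i["t"]=C[:3,3];np.savez(f"pics/{n}.npz",**i);cv2.imwrite(f"pics/{n}.png",i["color"][:,:,::-1])
print(np.round(i["mount"],3).tolist(),i["fx"],np.round(o["ee_pos"],4),np.round(o["orientation"],4),np.round(o["q"],2),o["clock"])
for a in sys.argv[2:]:
    X=[float(s) for s in a.split(",")];print(a,proj(i,X))
E
python3 w.py w1 .495,.348,.076
```

```text
clock: 1.1
ee_pos: [0.4967, 0.3469, 0.2663]
orientation: [-0.55, -3.093, 0.001]
force: [-0.9, 0.6, 0.1]
width: 0.0883
grip_force: 0.0
[[-0.0, -0.957, -0.291, 0.079], [1.0, 0.0, -0.001, -0.0], [0.001, -0.291, 0.957, -0.149], [0.0, 0.0, 0.0, 1.0]] 310.2441727713125 [0.4967 0.3469 0.2663] [-5.4980e-01 -3.0928e+00  7.0000e-04] [ 0.59  0.36  1.65 -0.    1.13 -0.63] 1.1
.495,.348,.076 [282.7 188. ]
```

View pics/w1.png

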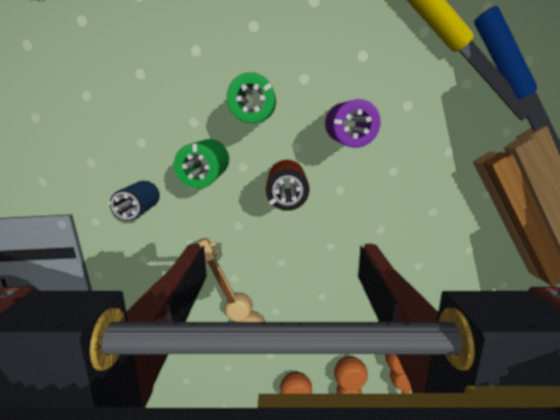

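The wrist view shows the drum's top face at about (287,189), with the white mark at about (273,202). The space around the drum is clear enough for the fingers.

```bash
python3 - <<'E'
from h import *
i=dict(np.load("pics/w1.npz"));c=i["color"].astype(int)
r,g,b=c[...,0],c[...,1],c[...,2]
# top face: low saturation; exclude green bench & red side
sat=c.max(2)-c.min(2)
m=((sat<22)).astype(np.uint8);m[:165]=0;m[220:]=0;m[:,:262]=0;m[:,315:]=0
n,l,s,ce=cv2.connectedComponentsWithStats(m);k=1+s[1:,4].argmax()
pts=cv2.findContours((l==k).astype(np.uint8),0,1)[0][0];e=cv2.fitEllipse(cv2.convexHull(pts));print(e,s[k])
X=ray(i,*e[0],.076);print("drum",X.round(4))
w=(c.min(2)>150)&(l==k);ys,xs=np.nonzero(w)
P=np.array([ray(i,x,y,.076)-X for x,y in zip(xs,ys)]);rr=np.hypot(P[:,0],P[:,1])
q=rr>.017;print(q.sum(),P[q].mean(0).round(4),np.degrees(np.arctan2(*P[q].mean(0)[[1,0]])))
for y in(273,202),(274,201):print((ray(i,*y,.076)-X).round(4))
im=cv2.resize(i["color"][160:220,255:325,::-1],(700,600),interpolation=0);cv2.imwrite("pics/c2.png",im)
E
```

```text
((286.3808898925781, 189.58001708984375), (41.5191764831543, 44.88837814331055), 76.6291275024414) [ 265  169   44   42 1427]
drum [0.4981 0.3513 0.076 ]
20 [ 0.0068 -0.0195 -0.    ] -70.6793558284351
[ 0.0083 -0.0192  0.    ]
[ 0.0076 -0.0177  0.    ]
```

```bash
python3 -m crank '6 -60 5 0 0 0 100;12 -120 10 0 0 0 100;18 -180 15 0 0 0 100;24 -240 20 0 0 0 100;30 -300 25 0 0 0 100;36 -360 30 0 0 0 100;40 -410 30 0 0 0 100;40 -410 30 0 0 0 100' 
python3 w.py w2 .541,-.101,.02 .543,-.102,.11
```

```text
clock: 2.15
ee_pos: [0.5354, -0.0631, 0.2965]
orientation: [-0.55, -3.093, 0.0]
force: [-0.3, -0.3, -1.4]
width: 0.088
grip_force: 0.0
[[-0.0, -0.957, -0.291, 0.079], [1.0, 0.0, -0.001, -0.0], [0.001, -0.291, 0.957, -0.149], [0.0, 0.0, 0.0, 1.0]] 310.2441727713125 [ 0.5354 -0.0631  0.2965] [-5.4960e-01 -3.0929e+00  2.0000e-04] [-0.14  0.23  1.76 -0.    1.15 -1.36] 2.15
.541,-.101,.02 [258.2 188.5]
.543,-.102,.11 [252.1 208.3]
```

View pics/w2.png

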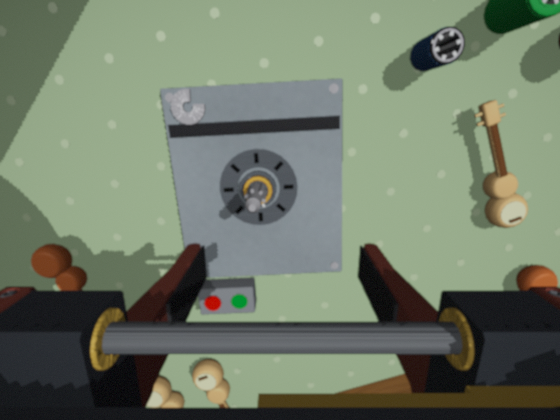

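The view shows the plate with the spindle at about (255,195), brass collar visible, washer at (187,106) and switch box at (225,298). I go closer to see the splines and the shoulder mark.

```bash
python3 -m crank '3 -15 -30 0 0 0 100;5 -25 -60 0 0 0 100;6 -38 -85 0 0 0 100;6 -38 -95 0 0 0 100;6 -38 -95 0 0 0 100;6 -38 -95 0 0 0 100;6 -38 -95 0 0 0 100;6 -38 -95 0 0 0 100' 
python3 w.py w3 .541,-.101,.02 .543,-.102,.11
python3 - <<'E'
from h import *
i=np.load("pics/w3.npz")
im=i["color"][130:270,190:350,::-1];cv2.imwrite("pics/c3.png",cv2.resize(im,(685,600),interpolation=cv2.INTER_CUBIC))
E
```

```text
clock: 3.2
ee_pos: [0.5419, -0.0996, 0.2023]
orientation: [0.545, 3.093, -0.0]
force: [-0.3, -0.4, 0.0]
width: 0.0878
grip_force: 0.0
[[-0.0, -0.957, -0.291, 0.079], [1.0, 0.0, -0.001, -0.0], [0.001, -0.291, 0.957, -0.149], [0.0, 0.0, 0.0, 1.0]] 310.2441727713125 [ 0.5419 -0.0996  0.2023] [ 0.5448  3.0929 -0.    ] [-0.2   0.36  1.82  0.    0.96 -1.43] 3.2
.541,-.101,.02 [280.6 191. ]
.543,-.102,.11 [279.8 219.2]
```

View pics/c3.png

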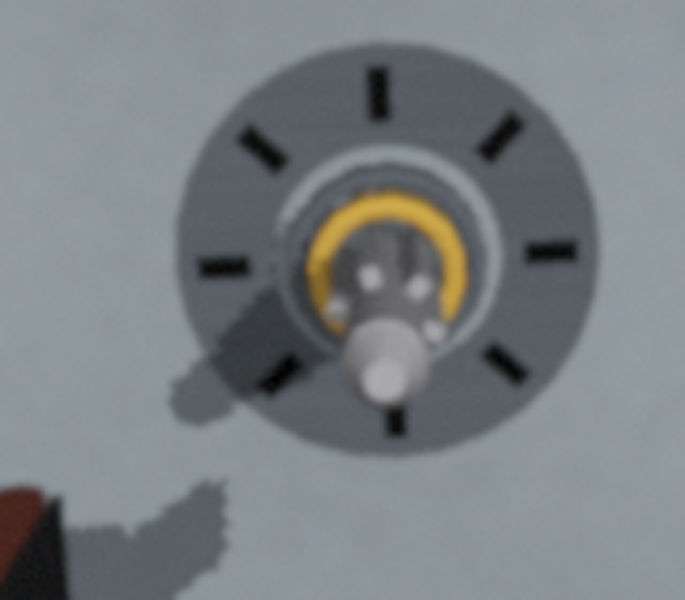

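The close view shows the collar centre at about crop (387,268), nose tip at (384,380) and four bright spline ends at (370,277), (420,287), (337,307) and (432,330).

```bash
python3 - <<'E'
from h import *
i=dict(np.load("pics/w3.npz"))
f=lambda u,v,z:ray(i,190+u/4.281,130+v/4.286,z)
c0=f(387,268,.028);c1=f(384,380,.11);d=f(388,249,.01)
print(c0.round(4),c1.round(4),d.round(4))
# refine spots
im=i["color"].astype(float).mean(2)
sp=[]
for u,v in((370,277),(420,287),(337,307),(432,330)):
    x,y=190+u/4.281,130+v/4.286;xi,yi=int(round(x)),int(round(y));p=im[yi-2:yi+3,xi-2:xi+3];w=np.clip(p-p.min()-.4*np.ptp(p),0,None)
    gy,gx=np.mgrid[yi-2:yi+3,xi-2:xi+3];sp.append(ray(i,(w*gx).sum()/w.sum(),(w*gy).sum()/w.sum(),.07))
sp=np.array(sp);c=(c0+c1)/2
for P in sp: 
    e=P-c;print(P.round(4),np.hypot(*e[:2]).round(4),np.degrees(np.arctan2(e[1],e[0])).round(1),np.degrees(np.arctan2(e[1],e[0])).round(1)%60)
# white mark on shoulder top candidates
E
```

```text
[ 0.5408 -0.1011  0.028 ] [ 0.5425 -0.1019  0.11  ] [ 0.5402 -0.1007  0.01  ]
[ 0.5316 -0.1016  0.07  ] 0.01 -179.4 0.5999999999999943
[ 0.5372 -0.0926  0.07  ] 0.01 116.4 56.400000000000006
[ 0.5352 -0.1111  0.07  ] 0.0116 -124.1 55.900000000000006
[ 0.5477 -0.0929  0.07  ] 0.0105 55.2 55.2
```

```bash
python3 -m crank '-6 60 0 0 0 0 100;-12 120 0 0 0 0 100;-18 180 0 0 0 0 100;-24 240 0 0 0 0 100;-29 300 0 0 0 0 100;-35 360 0 0 0 0 100;-41 415 0 0 0 0 100;-44 451 0 0 0 0 100' 
python3 -m crank '0 0 0 0 0 0 100;0 0 0 0 0 0 100;0 0 0 0 0 0 100;0 0 0 0 0 0 100;0 0 0 0 0 0 100;0 0 0 0 0 0 100;0 0 0 0 0 0 100;0 0 0 0 0 0 100' >/dev/null
python3 w.py w4 .498,.351,.076
python3 - <<'E'
from h import *
i=dict(np.load("pics/w4.npz"))
im=i["color"][130:270,200:360,::-1];cv2.imwrite("pics/c4.png",cv2.resize(im,(685,600),interpolation=cv2.INTER_CUBIC))
c=i["color"].astype(int);sat=c.max(2)-c.min(2);u,v=map(int,proj(i,[.498,.351,.076]))
m=(sat<22).astype(np.uint8);k=np.zeros_like(m);k[v-40:v+41,u-40:u+41]=1;m*=k
n,l,s,ce=cv2.connectedComponentsWithStats(m);k=1+s[1:,4].argmax()
pts=cv2.findContours((l==k).astype(np.uint8),0,1)[0][0];e=cv2.fitEllipse(cv2.convexHull(pts));print(e,s[k])
X=ray(i,*e[0],.076);print("drum",X.round(4))
w=(c.min(2)>140)&(l==k);ys,xs=np.nonzero(w)
P=np.array([ray(i,x,y,.076)-X for x,y in zip(xs,ys)]);rr=np.hypot(P[:,0],P[:,1]);q=rr>.018
print(q.sum(),P[q].mean(0).round(4),np.degrees(np.arctan2(*P[q].mean(0)[[1,0]])))
E
```

```text
clock: 4.25
ee_pos: [0.4971, 0.3539, 0.2019]
orientation: [0.543, 3.094, 0.001]
force: [-0.6, -1.4, -0.1]
width: 0.0876
grip_force: 0.0
[[-0.0, -0.957, -0.291, 0.079], [1.0, 0.0, -0.001, -0.0], [0.001, -0.291, 0.957, -0.149], [0.0, 0.0, 0.0, 1.0]] 310.2441727713125 [0.4976 0.3514 0.2017] [-0.545 -3.094 -0.   ] [ 0.6   0.44  1.69  0.    1.01 -0.63] 5.25
.498,.351,.076 [281.9 206.4]
((282.59521484375, 206.10935974121094), (50.06780242919922, 54.460018157958984), 79.36504364013672) [ 256  181   54   50 2089]
drum [0.498  0.3517 0.076 ]
30 [ 0.0074 -0.0202 -0.    ] -69.91521278487234
```

View pics/c4.png

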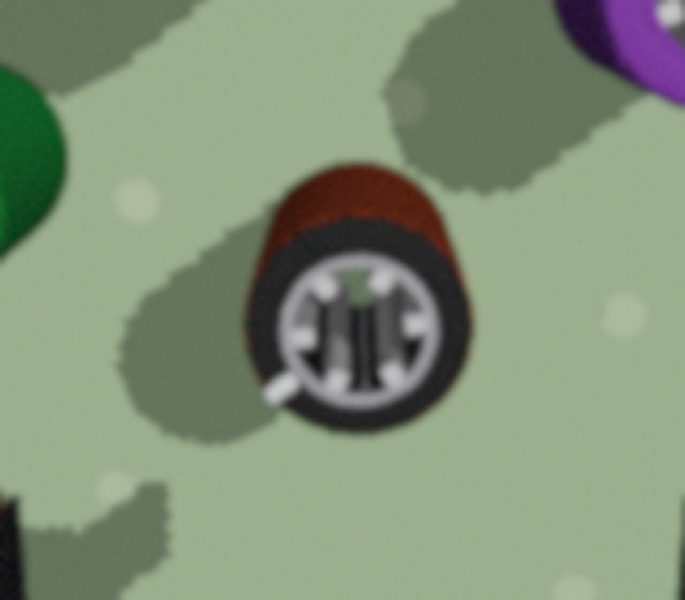

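The crop shows the drum's top face centred at about crop (357,328) and the mark at (280,388), which gives -70° (-10° mod 60). The fingers are centred on it, so I descend and grip.

```bash
python3 -m crank '0 1 -30 0 0 0 100;0 1 -60 0 0 0 100;0 1 -90 0 0 0 100;0 1 -115 0 0 0 100;0 1 -135 0 0 0 100;0 1 -147 0 0 0 100;0 1 -147 0 0 0 100;0 1 -147 0 0 0 100'
python3 -m crank '0 0 0 0 0 0 50;0 0 0 0 0 0 40;0 0 0 0 0 0 40;0 0 0 0 0 0 40;0 0 0 0 0 0 40;0 0 0 0 0 0 40;0 0 0 0 0 0 40;0 0 0 0 0 0 40' 50
```

```text
clock: 6.3
ee_pos: [0.4981, 0.3527, 0.0554]
orientation: [0.545, 3.093, 0.001]
force: [0.0, 1.2, 0.4]
width: 0.0876
grip_force: 0.0
clock: 7.3
ee_pos: [0.4976, 0.3524, 0.0548]
orientation: [0.545, 3.094, 0.0]
force: [0.5, 0.6, 2.2]
width: 0.0485
grip_force: 50.0
```

```bash
python3 -m crank '0 0 25 0 0 0 40;0 0 60 0 0 0 40;0 0 100 0 0 0 40;0 0 135 0 0 0 40;0 0 150 0 0 0 40;4 -40 150 0 0 0.03 40;9 -90 150 0 0 0.06 40;14 -145 150 0 0 0.105 40'
python3 -m crank '5 -55 0 0 0 0 40;10 -110 0 0 0 0 40;15 -165 0 0 0 0 40;20 -215 0 0 0 0 40;24 -260 0 0 0 0 40;28 -290 0 0 0 0 40;29.5 -309 0 0 0 0 40;29.5 -309 0 0 0 0 40'
python3 w.py w5 .5415,-.102,.11
python3 - <<'E'
from rig import *;from h import *
a=get_image("scene");np.savez("pics/s5.npz",**a);im=a["color"][110:260,170:340,::-1];b=np.load("pics/w5.npz")["color"][:,:,::-1]
cv2.imwrite("pics/c5.png",np.hstack([cv2.resize(im,(400,353),interpolation=2),cv2.resize(b,(400,300))[:353] if 0 else cv2.resize(b,(400,353))]))
E
```

```text
clock: 8.3
ee_pos: [0.5108, 0.206, 0.2035]
orientation: [-0.378, -3.117, 0.001]
force: [0.5, -0.3, -2.4]
width: 0.0485
grip_force: 50.0
clock: 9.3
ee_pos: [0.5407, -0.1022, 0.204]
orientation: [-0.384, -3.117, -0.0]
force: [0.1, 0.9, -1.4]
width: 0.0484
grip_force: 50.0
[[-0.0, -0.957, -0.291, 0.08], [1.0, 0.0, -0.001, -0.0], [0.001, -0.291, 0.957, -0.149], [0.0, 0.0, 0.0, 1.0]] 310.2441727713125 [ 0.5407 -0.1022  0.204 ] [-3.8440e-01 -3.1168e+00 -3.0000e-04] [-0.21  0.36  1.82  0.    0.96 -1.53] 9.3
.5415,-.102,.11 [282.7 217.5]
```

View pics/c5.png

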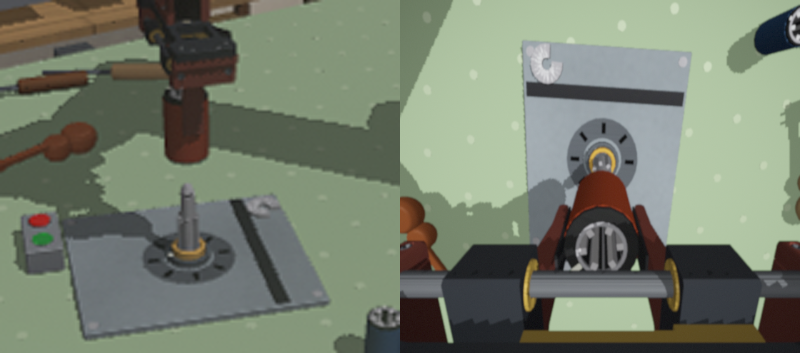

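The drum is held upright over the spindle. In the left panel it is at (187,127) above the nose at (187,190), and in the wrist panel its bore top is at about (601,242). I lower it over the nose towards the splines.

```bash
python3 -m crank '0 0 -15 0 0 0 40;0 0 -28 0 0 0 40;0 0 -36 0 0 0 40;0 0 -44 0 0 0 40;0 0 -52 0 0 0 40;0 0 -60 0 0 0 40;0 0 -68 0 0 0 40;0 0 -74 0 0 0 40'
```

```text
clock: 10.4
ee_pos: [0.541, -0.1017, 0.1301]
orientation: [-0.382, -3.118, -0.0]
force: [0.4, -0.4, -1.5]
width: 0.0486
grip_force: 50.0
```

```bash
python3 -m crank '0 0 -2 0 0 0 40;0 0 -4 0 0 0 40;0 0 -6 0 0 0 40;0 0 -8 0 0 0 40;0 0 -10 0 0 0 40;0 0 -10 0 0 0 40;0 0 -10 0 0 0 40;0 0 -10 0 0 0 40'
```

```text
clock: 11.4
ee_pos: [0.5411, -0.1017, 0.1208]
orientation: [0.382, 3.118, -0.0]
force: [0.6, 1.5, -2.3]
width: 0.0485
grip_force: 50.0
```

It meshed without contact: the drum's bottom is below the spline tops and there is no axial load. I continue down.

```bash
python3 -m crank '0 0 -5 0 0 0 40;0 0 -10 0 0 0 40;0 0 -15 0 0 0 40;0 0 -20 0 0 0 40;0 0 -25 0 0 0 40;0 0 -30 0 0 0 40;0 0 -35 0 0 0 40;0 0 -35 0 0 0 40'
python3 -m crank '0 0 -2 0 0 0 40;0 0 -4 0 0 0 40;0 0 -6 0 0 0 40;0 0 -8 0 0 0 40;0 0 -10 0 0 0 40;0 0 -11 0 0 0 40;0 0 -11 0 0 0 40;0 0 -11 0 0 0 40' 60
```

```text
clock: 12.4
ee_pos: [0.5408, -0.1016, 0.0852]
orientation: [-0.382, -3.118, -0.0]
force: [-0.5, -0.5, -1.9]
width: 0.0485
grip_force: 50.0
clock: 13.4
ee_pos: [0.5413, -0.1017, 0.0753]
orientation: [0.382, 3.118, -0.0]
force: [-1.3, 0.5, 8.7]
width: 0.0487
grip_force: 60.0
```

```bash
python3 -m crank '0 0 -0.5 0 0 0 40;0 0 -1 0 0 0 40;0 0 -1.5 0 0 0 40;0 0 -2 0 0 0 40;0 0 -2 0 0 0 40;0 0 -2 0 0 0 40;0 0 -2 0 0 0 40;0 0 -2 0 0 0 40'
```

```text
clock: 14.4
ee_pos: [0.5414, -0.1017, 0.0747]
orientation: [0.382, 3.117, -0.0]
force: [-6.4, 1.3, 22.5]
width: 0.0487
grip_force: 60.0
```

The force rises sharply at the expected shoulder height. One last check of picture and state.

```bash
python3 -m crank '0 0 0 0 0 0 40;0 0 0 0 0 0 40;0 0 0 0 0 0 40;0 0 0 0 0 0 40;0 0 0 0 0 0 40;0 0 0 0 0 0 40;0 0 0 0 0 0 40;0 0 0 0 0 0 40'
python3 - <<'E'
from rig import *;from h import *
a=get_image("scene");b=get_image("wrist")["color"][:,:,::-1];im=a["color"][130:260,180:330,::-1]
cv2.imwrite("pics/c6.png",np.hstack([cv2.resize(im,(400,347),interpolation=2),cv2.resize(b[200:380,150:400],(400,347),interpolation=2)]))
print(proj(a,[.5415,-.102,.02]),proj(a,[.5415,-.102,.11]))
E
```

```text
clock: 15.4
ee_pos: [0.5414, -0.1017, 0.0747]
orientation: [0.382, 3.117, -0.0]
force: [-6.8, 0.9, 22.8]
width: 0.0485
grip_force: 60.0
[249.5 216.2] [248.9 188.6]
```

View pics/c6.png

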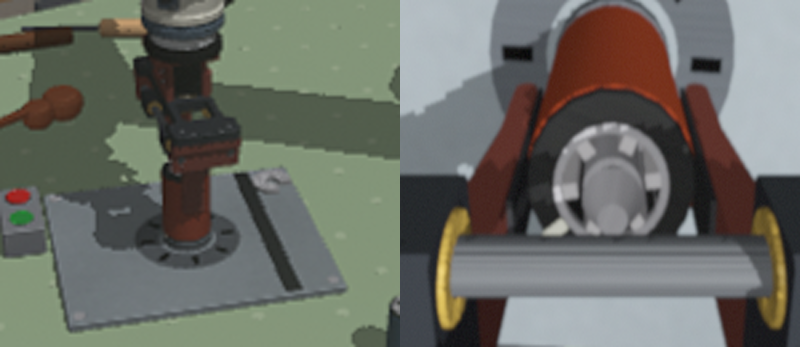

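The drum sits on the shoulder at left panel (187,240), with the brass collar hidden. In the wrist panel the nose pokes through the bore at about (612,215), with the mark up at (553,228). It is gripped at 60 N and pressed with about 23 N.

```bash
python3 -c "
from rig import *;print(close_job())"
```

```text
the job is handed in; nothing more can be done
None
```

The red-brown drum is on the spindle, marked end up and meshed, pressed down to the shoulder with about 23 N and still gripped at 60 N; I handed the job in at about 15 s, with no verdict returned.

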